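# Stack a filter support, spacer and clamp cap on a spindle

## Robot

A 6-joint arm with a two-finger parallel gripper is mounted at the origin on a cart in front of the work surface, level with it; the furniture and walls round the work are solid. World frame = base frame: x ahead of the robot, y to its left, z up, the work surface at z = 0. Lengths are in m, angles in rad, forces in N, time in s.
With the tool pointing down it reaches from about 0.35 to 0.775 m from the base axis. Payload 5.5 kg.
Tool frame: the origin (TCP) lies midway between the tips of the shut fingers; the grasp point (between the pads) lies 19 mm behind it; z points along the fingers, y is the line along which they close (so a half turn about z gives the same grasp; the last joint's range is limited). The gripper opens to 85 mm and grips with 20 to 120 N. Pads are 22 mm wide; open, the fingers measure 114 mm over their backs; the gripper's body (76 mm by 85 mm) begins 54 mm behind the grasp point. The pads swing forward as they close: fully open they stand 13 mm farther back than shut.
Start: joints at [-1.431, 0.313, 0.046, 1.304, 0, 1.431], TCP at [0.159, -0.553, 0.231] pointing down, gripper open.
Joint ranges: [-2.76, 2.76], [-0.86, 1.69], [-1.03, 1.26], [-2.2, 2.34], [-1.47, 1.5], [-3.14, 3.14]. Speed limits (rad/s): [2.57, 2.57, 3.14, 3.14, 3.14, 3.14].

## Interface

Orientations are given as a 3x3 rotation matrix whose columns are the frame's x, y, z axes.
In Python, from station import sensors, eyes, hand_in gives the robot as it stands.
- The arm moves only by the tool drive_tool, never from a script. Its argument "rows" is a list that holds one entry, the list of rows, each a list of 7 numbers: the turn, a rotation vector about the world's x, y, z scaled (see below), then the shift along the world's x, y, z scaled (see below), then the opening, from 0 (shut) to 1 (fully open). In form: [[[ax, ay, az, dx, dy, dz, hand], ...]]. A call has exactly 10 rows; each row shifts and turns the commanded pose from where the row before left it; what a row does not reach is not made up. The controller multiplies each number of a shift by 50 cm and each number of a turn by 180 degrees. A row lasts 1/12 s, in which the tool goes at most 41.7 mm and 7.16 degrees, less where a joint would pass 70% of its speed; a pose out of reach is approached as far as the arm can. A call with a number of a shift or a turn outside -1 to 1 is refused whole. A call with a gripper value outside its range is refused whole. The fingers move at their own pace and stop on an object; the grip force is fixed at half the most. Time passes only in rows, so rows that do not move let the fingers close, or fill a call up. It gives the time, the measured TCP pose, the force, the opening and the grip force at its end, in the units of the state.
- sensors.get_obs(): the state, without advancing time (a new reading comes with each control period).
- eyes.capture(name): name is "scene" or "top" or "wrist"; returns (picture, depth): 384x512x3 uint8, blue, green, red; 384x512 float32, m along the optical axis (not along the pixel's ray), 0 where there is no reading.
- eyes.camera_params(name): a dict with "mtx" (3x3 intrinsics, pixels), "R" (3x3) and "t" (3): a world point X has camera coordinates R X + t; the wrist camera has in their place "hand_eye" (4x4, takes a point from camera to tool coordinates, whose origin is the TCP and whose axes are the flange's). Camera axes: x right, y down, z forward; pixel columns grow to the right and rows downward; lengths in m; the calibration is good to about 2 mm. A picture is of the moment at which its call begins: read the wrist's pose just before it. camera_params takes no time and is no camera call.
- hand_in(): hands the job in; it is judged then, once.
The state is a dict: "time": time; "joint_positions": joint angles; "dq": joint speeds; "joint_torque": joint torques, N m; "eef_pos": TCP position; "tool_rot": TCP orientation; "ft_force": force on the tool from outside, world axes, zero at the start; "ft_torque": the same for the moment, N m; "opening": finger opening in m; "gripper_force": force on a finger pad.
Only numpy, scipy, OpenCV 4.12 (cv2) and the standard library are available. Lean on these libraries where they do the work, as an engineer would, in place of code of your own. Each camera call takes 0.05 s, during which the arm holds its last target. There are 200 camera calls.

## Task

Load the filter spinner on the bench: put the filter support (the hubbed disc) flat on the seat round the upright spindle with its hub up, then the plain spacer ring on the hub, and last the clamp cap, with its slot dropped over the spindle's drive tongue so that it sits fully down on the spacer. The angle of the tongue is not known exactly, so feel for it by turning the cap under light pressure, never press the cap hard on the tongue or spindle (keep below about 20 N), and leave the other things on the bench where they are.

Things in the scene. Friction and masses are not known exactly. Their poses are not given: they have to be found in the camera images.
- spinner: the filter spinner, fixed to the bench: a grey motor block 104 (x) by 88 (y) by 30 mm high with a steel shoulder and an upright steel spindle with a drive tongue on top (these count as part of it). Origin: centre of its underside, z up; -x is the side with the small black knob and switch.
- spinner_seat (a point): centre of the flat seat on top of the shoulder (44 mm across), 38 mm above the bench, on the spindle's axis; axes as the spinner's. The spindle is 16 mm thick and rises 42 mm above the seat; it is braked, so light rubbing does not turn it.
- tongue_top (a point): top of the drive tongue, an upright steel blade on the spindle's end, 15 mm long, 5 mm thick, 10 mm high, its top 52 mm above the seat. Seen from above its length lies anywhere within 0.7 rad either side of the spinner's x axis; this is not measured (the axes given are the spinner's). The tongue is sprung: it gives way down by at most 3 mm, from about 2 N to its stop at about 4.4 N.
- support_mid (a point): centre, half-way up, of the filter support: a dark steel disc 56 mm across and 6 mm thick, with a ring of small black holes, and a hub 32 mm across that stands 10 mm above the disc (16 mm high in all). A 20 mm bore runs through it. It lies loose with its hub up; z up. Mass about 80 g.
- spacer_mid (a point): centre, half-way up, of the spacer: a plain dark steel ring 40 mm across, 16 mm high, with a 20 mm bore, lying loose; both faces alike. z up. Mass about 50 g.
- cap_mid (a point): centre, half-way up, of the clamp cap: round, grey plastic, 46 mm across, 26 mm high, with a grip bar on top along its x axis (42 mm long, 14 mm thick, from 26 to 50 mm above the underside); 50 mm high in all. About 120 g. Crosswise on the tongue it comes to rest 8 mm too high (5 mm with the tongue pushed down); in line it goes down onto the spacer.
- cap: the same clamp cap; origin at the centre of its underside, axes as above. In the underside is a 20 mm bore, 12 mm deep; in the roof of the bore is a slot 6.6 mm wide and 10 mm deep that runs along x, parallel to the grip bar, and takes the tongue.
- oil_bottle_mid (a point): small brown bottle with a black cap, 30 mm across, 62 mm high, loose, a bystander; point half-way up.
- spare_eyepiece_mid (a point): black eyepiece standing on end, 33 mm across, 46 mm high, loose, a bystander; point half-way up.
- matchbox_mid (a point): matchbox 36 by 52 by 14 mm, loose, a bystander; point half-way up.
Not all that is in view belongs to the job. Leave any purple or yellow look-alike of the part that bears support_mid alone.

How it is judged:
By the outcome, as a careful person would: the job done as asked, in the order asked, and still so for the second after the job is handed in, with the robot touching nothing.
It also fails if it takes over 72 s, if anything falls off the work surface, if the arm or the gripper's body presses on something with over 40 N, if the wrist force passes 120 N, or if a joint passes its speed limit or range.

## Working session

There is one attempt and no reset: what is moved stays moved. The work goes in short steps, Python scripts to look and compute and a tool call to move; the robot and the scene stay as the last step left them, time stands still between calls to the robot, and variables do not carry over. Pictures are saved under pics/ and viewed, at most 10 in all, crops included, and the job is handed in when it is done.

Besides the shell and the picture viewer there is one more tool, called after ">>>" by a JSON object that holds its "name" and its "arguments", one argument or row to a line. drive_tool: Moves the arm, as the interface text tells. Shifts and turns lie within -1 to 1; 1 stands for 50 cm of shift or 180 degrees of turn. Its arguments: {"type":"object","properties":{"rows":{"type":"array"}},"required":["rows"]}

```bash
mkdir -p pics; python3 - <<'E'
from station import sensors, eyes
import cv2, numpy as np, pickle
o=sensors.get_obs(); print({k:np.round(v,3) for k,v in o.items()})
D={}
for n in ("scene","top"):
    p,d=eyes.capture(n); D[n]=(p,d,eyes.camera_params(n)); cv2.imwrite(f"pics/{n}0.png",p)
    print(n,{k:np.round(v,3).tolist() for k,v in D[n][2].items()})
print(eyes.camera_params("wrist"))
pickle.dump(D,open("d0.pkl","wb"))
E
```

```text
{'time': np.float64(0.0), 'joint_positions': array([-1.431,  0.314,  0.045,  1.304, -0.   ,  1.431]), 'dq': array([-0.001,  0.001, -0.001,  0.001,  0.001,  0.   ]), 'joint_torque': array([ 2.0000e-03, -4.8063e+01,  2.9853e+01,  1.9000e-02,  0.0000e+00,
        0.0000e+00]), 'eef_pos': array([ 0.159, -0.552,  0.23 ]), 'tool_rot': array([[ 0.961,  0.276, -0.   ],
       [ 0.276, -0.961,  0.002],
       [ 0.   , -0.002, -1.   ]]), 'ft_force': array([-0.709,  1.108,  0.302]), 'ft_torque': array([-0.024, -0.014, -0.001]), 'gripper_force': np.float64(0.0), 'opening': np.float64(0.086)}
scene {'mtx': [[379.707, 0.0, 252.323], [0.0, 379.707, 192.667], [0.0, 0.0, 1.0]], 'R': [[-0.73, -0.683, -0.015], [-0.28, 0.318, -0.906], [0.624, -0.657, -0.424]], 't': [0.374, 0.224, 0.766]}
top {'mtx': [[491.399, 0.0, 257.166], [0.0, 491.399, 188.372], [0.0, 0.0, 1.0]], 'R': [[-0.025, -1.0, -0.017], [-0.998, 0.026, -0.065], [0.065, 0.015, -0.998]], 't': [-0.011, 0.52, 1.33]}
{'mtx': array([[287.00107456,   0.        , 255.88109262],
       [  0.        , 287.00107456, 184.99814286],
       [  0.        ,   0.        ,   1.        ]]), 'hand_eye': array([[-5.74759293e-04, -9.61213719e-01, -2.75804018e-01,
         6.96710064e-02],
       [ 9.99999642e-01, -7.23875083e-04,  4.38860805e-04,
        -1.29835924e-04],
       [-6.21486683e-04, -2.75803667e-01,  9.61213790e-01,
        -1.42672872e-01],
       [ 0.00000000e+00,  0.00000000e+00,  0.00000000e+00,
         1.00000000e+00]])}
```

View pics/top0.png

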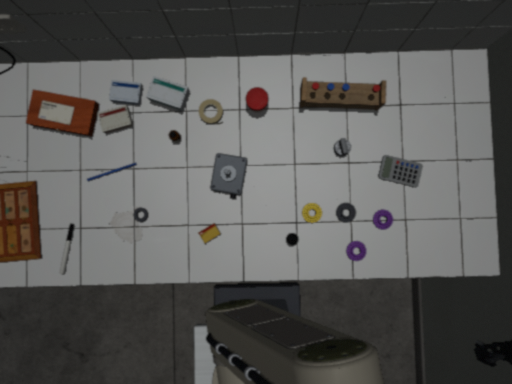

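View pics/scene0.png

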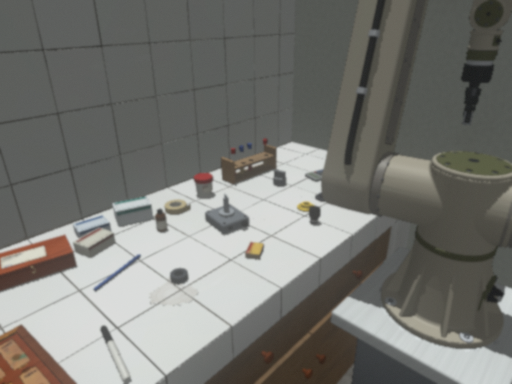

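Top view: the spinner is at (229,173) with its knob at (233,196), the cap at (342,147) and the bottle at (175,136). The matchbox is at (209,233) and the eyepiece at (292,239). The spacer is the small dark ring at (141,214). Candidates for the support are dark (346,212), yellow (312,212), purple (383,219) and purple (356,251). The dark one fits the description. I'll measure and check with a close crop.

```bash
cat > h.py <<'E'
import numpy as np, cv2
from station import sensors, eyes
def ray(uv,P,obs=None):
    d=np.linalg.inv(P["mtx"])@np.array([uv[0],uv[1],1.])
    if "R" in P: return -P["R"].T@P["t"], P["R"].T@d
    H=P["hand_eye"]; R=obs["tool_rot"]
    return obs["eef_pos"]+R@H[:3,3], R@H[:3,:3]@d
def onplane(uv,z,P,obs=None):
    c,d=ray(uv,P,obs); return c+d*(z-c[2])/d[2]
def proj(X,P,obs=None):
    if "R" in P: c=P["R"]@X+P["t"]
    else:
        H=P["hand_eye"]; c=H[:3,:3].T@(obs["tool_rot"].T@(X-obs["eef_pos"])-H[:3,3])
    q=P["mtx"]@c; return q[:2]/q[2]
E
python3 - <<'E'
import pickle; from h import *
D=pickle.load(open("d0.pkl","rb")); p,d,P=D["top"]
g=p.max(2)
def blob(uv,r,th,z,name):
    u,v=uv; m=np.zeros(g.shape,np.uint8); s=np.s_[v-r:v+r+1,u-r:u+r+1]; m[s]=(g[s]<th)*255
    c=max(cv2.findContours(m,cv2.RETR_EXTERNAL,cv2.CHAIN_APPROX_NONE)[0],key=cv2.contourArea)
    (cx,cy),(w,h),a=cv2.minAreaRect(c); X=onplane((cx,cy),z,P)
    k=d[int(cy),int(cx)]*1000/P["mtx"][0,0]
    dd=d[s]; hh=[]
    print(name,np.round((cx,cy),1),"size mm",round(w*k),round(h*k),round(a,1),"X",np.round(X,3),"r",round(float(np.hypot(X[0],X[1])),3))
print("white level",np.median(g[100:280,40:480]))
for a in [((346,212),16,90,.006,"support"),((141,214),12,90,.012,"spacer"),((342,147),14,100,.03,"cap"),((229,173),30,110,.03,"spinner"),((292,239),12,80,.03,"eye"),((209,233),14,100,.01,"match"),((175,136),12,80,.03,"bottle")]: blob(*a)
crop=lambda u,v:cv2.resize(p[v-32:v+32,u-40:u+40],(400,320),interpolation=cv2.INTER_CUBIC)
cv2.imwrite("pics/crop.png",np.vstack([np.hstack([crop(346,222),crop(141,214)]),np.hstack([crop(342,147),crop(229,173)])])[:, :][:600])
E
```

```text
white level 133.0
support [345.5 212.5] size mm 52 52 90.0 X [ 0.447 -0.265  0.006] r 0.52
spacer [139.8 217.4] size mm 40 55 9.5 X [0.448 0.301 0.012] r 0.54
cap [341. 148.] size mm 50 42 76.0 X [ 0.623 -0.256  0.03 ] r 0.673
spinner [226.4 172.3] size mm 105 146 9.0 X [0.565 0.058 0.03 ] r 0.568
eye [291.5 239. ] size mm 32 29 90.0 X [ 0.38  -0.114  0.03 ] r 0.396
match [210.4 226.3] size mm 24 70 78.7 X [0.419 0.107 0.01 ] r 0.432
bottle [175.1 136.6] size mm 37 27 59.0 X [0.667 0.197 0.03 ] r 0.695
```

View pics/crop.png

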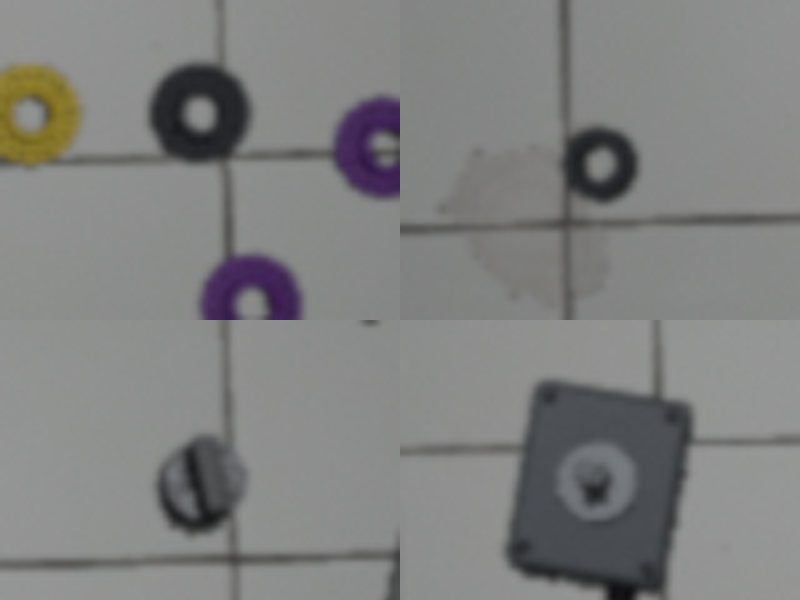

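The close crop confirms the dark disc at top pixel (346,212) as the support, with the spacer at (141,214.6). In the cap view the grip bar runs roughly along image-vertical. I'm moving above the support for a wrist look.

>>> {"name": "drive_tool", "arguments": {
  "rows": [
    [[0, 0, 0, 0.07, 0.07, 0, 0.6], [0, 0, 0, 0.07, 0.07, 0, 0.6], [0, 0, 0, 0.07, 0.07, 0, 0.6], [0, 0, 0, 0.07, 0.07, 0, 0.6], [0, 0, 0, 0.07, 0.07, 0, 0.6], [0, 0, 0, 0.07, 0.07, 0, 0.6], [0, 0, 0, 0.07, 0.07, -0.02, 0.6], [0, 0, 0, 0.07, 0.07, -0.02, 0.6], [0, 0, 0, 0.016, 0.014, -0.02, 0.6], [0, 0, 0, 0, 0, 0, 0.6]]
  ]
}}

```text
time: 0.93
eef_pos: [0.4022, -0.3079, 0.2027]
tool_rot: [[0.96, 0.281, -0.002], [0.281, -0.96, 0.003], [-0.001, -0.003, -1.0]]
ft_force: [-0.2, 0.3, -0.6]
opening: 0.0514
gripper_force: 0.0
```

```bash
cat > look.py <<'E'
from h import *; import sys,pickle
o=sensors.get_obs(); p,d=eyes.capture("wrist"); P=eyes.camera_params("wrist")
n=sys.argv[1]; pickle.dump((o,p,d,P),open(n+".pkl","wb")); cv2.imwrite(f"pics/{n}.png",p)
print(round(float(o["time"]),2),np.round(o["eef_pos"],4),np.round(o["tool_rot"],3).tolist(),np.round(o["ft_force"],2),o["opening"])
E
python3 look.py w1
```

```text
0.93 [ 0.4022 -0.3079  0.2027] [[0.96, 0.281, -0.002], [0.281, -0.96, 0.003], [-0.001, -0.003, -1.0]] [-0.22  0.34 -0.64] 0.05140750232030209
```

View pics/w1.png

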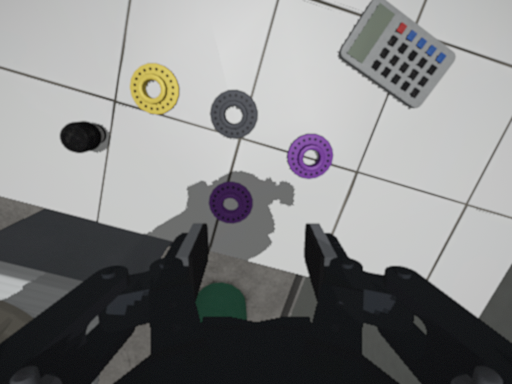

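The wrist view shows the dark support at (234,114) with its hole ring, yellow at (154,89), and purple at (310,156) and (231,202). I'll measure the support here.

```bash
cat > disc.py <<'E'
from h import *; import sys,pickle
# disc.py pkl u v r thresh z : fit dark round blob -> world point
n,u,v,r,th,z=sys.argv[1],*map(float,sys.argv[2:]); u,v,r=int(u),int(v),int(r)
o,p,d,P=pickle.load(open(n+".pkl","rb")); g=p.max(2)
m=np.zeros(g.shape,np.uint8); cv2.circle(m,(u,v),r,255,-1); m[g>=th]=0
m=cv2.morphologyEx(m,cv2.MORPH_OPEN,np.ones((5,5)))
c=max(cv2.findContours(m,cv2.RETR_EXTERNAL,cv2.CHAIN_APPROX_NONE)[0],key=cv2.contourArea)
e=cv2.fitEllipse(c); W=np.array([onplane(q[0],z,P,o) for q in c]); 
(cx,cy),rad=cv2.minEnclosingCircle(W[:,:2].astype(np.float32))
print("white",np.median(g),"ell",e,"ctr",np.round(onplane(e[0],z,P,o),4),"circ",round(cx,4),round(cy,4),"diam mm",round(2000*rad,1), "mean diam",round(2000*float(np.sqrt(cv2.contourArea(W[:,:2].astype(np.float32))/np.pi)),1))
E
python3 disc.py w1 234 114 30 80 0.006
```

```text
Traceback (most recent call last):
  File "disc.py", line 7, in <module>
    c=max(cv2.findContours(m,cv2.RETR_EXTERNAL,cv2.CHAIN_APPROX_NONE)[0],key=cv2.contourArea)
ValueError: max() iterable argument is empty
```

```bash
python3 -c "
import pickle;o,p,d,P=pickle.load(open('w1.pkl','rb'));g=p.max(2);print(g[114,200:270:2])"
python3 disc.py w1 234 114 30 130 0.006
```

```text
[208 209 209 209 209 134  85  86  89  88  80  92  85 201 212 211 211 212
 213 214 213 133  86  81  85  94  93  94  90 193 213 212 211 212 212]
white 189.0 ell ((233.5792694091797, 113.885498046875), (45.574310302734375, 48.08314895629883), 171.37913513183594) ctr [ 0.4496 -0.2668  0.006 ] circ 0.4488 -0.2674 diam mm 57.0 mean diam 52.9
```

>>> {"name": "drive_tool", "arguments": {
  "rows": [
    [[0, 0, 0, 0.024, 0.021, -0.06, 0.6], [0, 0, 0, 0.024, 0.021, -0.06, 0.6], [0, 0, 0, 0.024, 0.02, -0.06, 0.6], [0, 0, 0, 0.022, 0.02, -0.06, 0.6], [0, 0, 0, 0, 0, -0.06, 0.6], [0, 0, 0, 0, 0, -0.02, 0.6], [0, 0, 0, 0, 0, 0, 0.6], [0, 0, 0, 0, 0, 0, 0.6], [0, 0, 0, 0, 0, 0, 0.6], [0, 0, 0, 0, 0, 0, 0.6]]
  ]
}}

```text
time: 1.82
eef_pos: [0.4493, -0.2719, 0.0469]
tool_rot: [[0.961, 0.275, 0.003], [0.275, -0.961, -0.003], [0.002, 0.003, -1.0]]
ft_force: [-0.2, -0.0, -0.1]
opening: 0.0512
gripper_force: 0.0
```

```bash
python3 look.py w2; python3 -c "
from h import *;import pickle
o,p,d,P=pickle.load(open('w2.pkl','rb'))
print(proj(np.array([.449,-.267,.006]),P,o),proj(o['eef_pos'],P,o))"
```

```text
1.82 [ 0.4493 -0.2719  0.0469] [[0.961, 0.275, 0.003], [0.275, -0.961, -0.003], [0.002, 0.003, -1.0]] [-0.16 -0.01 -0.06] 0.0512245956578852
[248.73643065 207.59412608] [256.02827739 235.69355553]
```

View pics/w2.png

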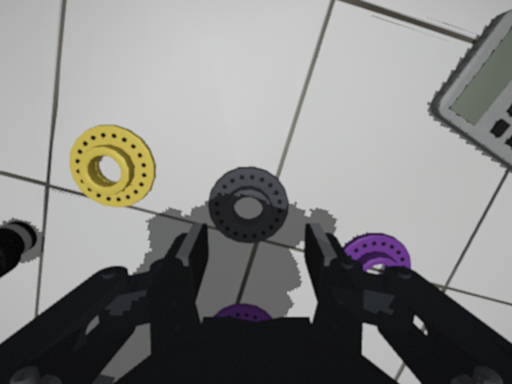

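The support is at (248,204), between the fingers but slightly ahead of them. I'll refine its position.

```bash
python3 disc.py w2 248 204 45 105 0.005;python3 -c "
from h import *;import pickle
o,p,d,P=pickle.load(open('w2.pkl','rb'))
for q in [(248.5,167),(209,204),(288,204),(248.5,242)]: print(onplane(q,.005,P,o))"
```

```text
white 185.0 ell ((247.98678588867188, 208.14605712890625), (81.47193908691406, 84.76844787597656), 91.79513549804688) ctr [ 0.4481 -0.2667  0.005 ] circ 0.4472 -0.267 diam mm 60.9 mean diam 58.7
[ 0.47594216 -0.25932602  0.005     ]
[ 0.44375056 -0.2403278   0.005     ]
[ 0.45846611 -0.29215476  0.005     ]
[ 0.42358301 -0.27387283  0.005     ]
```

>>> {"name": "drive_tool", "arguments": {
  "rows": [
    [[0, 0, 0, 0, 0.006, -0.02, 0.6], [0, 0, 0, 0, 0.005, -0.03, 0.6], [0, 0, 0, 0, 0, -0.026, 0.6], [0, 0, 0, 0, 0, 0, 0.6], [0, 0, 0, 0, 0, 0, 0.6], [0, 0, 0, 0, 0, 0, 0.2], [0, 0, 0, 0, 0, 0, 0.2], [0, 0, 0, 0, 0, 0, 0.2], [0, 0, 0, 0, 0, 0, 0.2], [0, 0, 0, 0, 0, 0, 0.2]]
  ]
}}

```text
time: 2.7
eef_pos: [0.4491, -0.2653, 0.0081]
tool_rot: [[0.961, 0.276, 0.002], [0.276, -0.961, -0.002], [0.001, 0.002, -1.0]]
ft_force: [-1.1, 1.0, 6.2]
opening: 0.0281
gripper_force: 59.1
```

>>> {"name": "drive_tool", "arguments": {
  "rows": [
    [[0, 0, 0, 0, 0, 0.01, 0.2], [0, 0, 0, 0, 0, 0.03, 0.2], [0, 0, 0, 0, 0, 0.06, 0.2], [0, 0, 0, 0, 0, 0.06, 0.2], [0, 0, 0, 0, 0, 0.06, 0.2], [0, 0, 0, 0, 0, 0.06, 0.2], [0, 0, 0, 0, 0, 0.04, 0.2], [0, 0, 0, 0, 0, 0, 0.2], [0, 0, 0, 0, 0, 0, 0.2], [0, 0, 0, 0, 0, 0, 0.2]]
  ]
}}

```text
time: 3.53
eef_pos: [0.4479, -0.2643, 0.1661]
tool_rot: [[0.961, 0.276, -0.001], [0.276, -0.961, 0.001], [-0.001, -0.001, -1.0]]
ft_force: [0.0, 0.9, -0.8]
opening: 0.0282
gripper_force: 59.4
```

```bash
python3 look.py w3
```

```text
3.53 [ 0.4479 -0.2643  0.1661] [[0.961, 0.276, -0.001], [0.276, -0.961, 0.001], [-0.001, -0.001, -1.0]] [ 0.03  0.86 -0.82] 0.028242893353988798
```

View pics/w3.png

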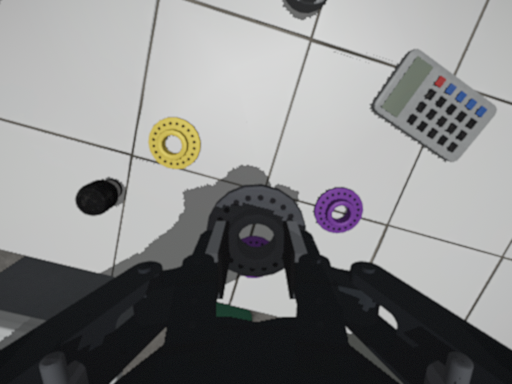

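The support hangs level in the pads by its hub, centred around (256,229). Next I go to the spinner with it standing ahead of the tool, for a look.

>>> {"name": "drive_tool", "arguments": {
  "rows": [
    [[0, 0, 0, 0.0105, 0.0735, 0.0085, 0.2], [0, 0, 0, 0.0105, 0.0735, 0.0085, 0.2], [0, 0, 0, 0.0105, 0.0735, 0.0085, 0.2], [0, 0, 0, 0.0105, 0.0735, 0.0085, 0.2], [0, 0, 0, 0.0105, 0.0735, 0.0085, 0.2], [0, 0, 0, 0.0105, 0.0735, 0.0085, 0.2], [0, 0, 0, 0.0105, 0.0735, 0.0085, 0.2], [0, 0, 0, 0.0105, 0.0735, 0.0085, 0.2], [0, 0, 0, 0, 0, 0, 0.2], [0, 0, 0, 0, 0, 0, 0.2]]
  ]
}}

```text
time: 4.42
eef_pos: [0.4895, 0.0313, 0.1995]
tool_rot: [[0.96, 0.28, -0.002], [0.28, -0.96, 0.0], [-0.002, -0.001, -1.0]]
ft_force: [0.3, -0.7, -1.4]
opening: 0.0284
gripper_force: 59.6
```

```bash
python3 look.py w4; python3 -c "
from h import *;import pickle
o,p,d,P=pickle.load(open('w3.pkl','rb'));z=o['eef_pos'][2]-.003
R=o['tool_rot']
for q in [(256,183),(208,229),(304,229),(256,277)]: print(R.T@(onplane(q,z,P,o)-o['eef_pos']))"
```

```text
4.42 [0.4895 0.0313 0.1995] [[0.96, 0.28, -0.002], [0.28, -0.96, 0.0], [-0.002, -0.001, -1.0]] [ 0.32 -0.74 -1.39] 0.028397190974888426
[ 2.89721922e-02 -2.35248823e-07  2.98519090e-03]
[ 0.00260168 -0.02652553  0.00301881]
[0.00257452 0.02649939 0.00297857]
[-2.77985839e-02 -2.64131453e-05  3.01423190e-03]
```

View pics/w4.png

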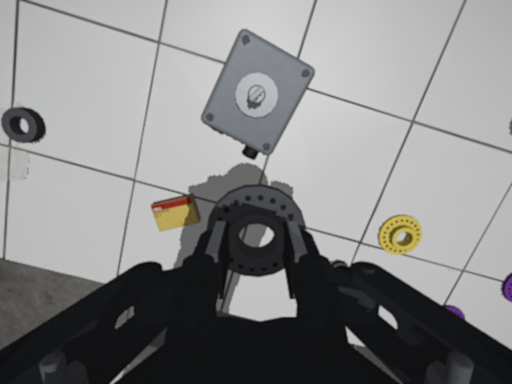

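The seat is at (256,95) with the tongue visible on the spindle, and the knob is at (250,152). The spacer shows at (23,124). Next I measure the seat and block yaw.

```bash
python3 - <<'E'
from h import *; import pickle
o,p,d,P=pickle.load(open('w4.pkl','rb')); g=p.max(2)
print(g[95,205:310:3])
cv2.imwrite("pics/w4c.png",cv2.resize(p[15:175,180:340],(640,600),interpolation=cv2.INTER_CUBIC))
m=np.zeros_like(g); cv2.circle(m,(256,95),28,255,-1); m[g<135]=0
c=max(cv2.findContours(m,cv2.RETR_EXTERNAL,cv2.CHAIN_APPROX_NONE)[0],key=cv2.contourArea); e=cv2.fitEllipse(c)
S=onplane(e[0],.038,P,o); print("seat",e,S,"diam",np.mean(e[1])*d[int(e[0][1]),int(e[0][0])-16]/P["mtx"][0,0])
# block
m=np.zeros_like(g); m[20:165,190:325]=((g<150)&(g>70))[20:165,190:325]*255; cv2.circle(m,(256,95),28,255,-1)
m=cv2.morphologyEx(m,cv2.MORPH_OPEN,np.ones((15,15)))
c=max(cv2.findContours(m,cv2.RETR_EXTERNAL,cv2.CHAIN_APPROX_NONE)[0],key=cv2.contourArea)
W=np.array([onplane(q[0],.03,P,o)[:2] for q in c]).astype(np.float32); print("block",cv2.minAreaRect(W*1000))
k=onplane((250,153),.015,P,o)[:2]; dd=S[:2]-k; print("yaw from knob",np.degrees(np.arctan2(dd[1],dd[0])))
E
```

```text
[205 205 109 126 136 136 135 134 136 137 155 184 185 186 154 160 173 171
 116 184 156 190 190 189 170 138 139 138 138 138 138 134 104 201 212]
seat ((256.6503601074219, 91.63359832763672), (47.695831298828125, 53.96155548095703), 101.5954360961914) [0.56648994 0.05304148 0.038     ] diam 0.05115611854106467
block ((563.448486328125, 52.580718994140625), (87.05097198486328, 103.39887237548828), 78.34616088867188)
yaw from knob 9.774571703013343
```

View pics/w4c.png

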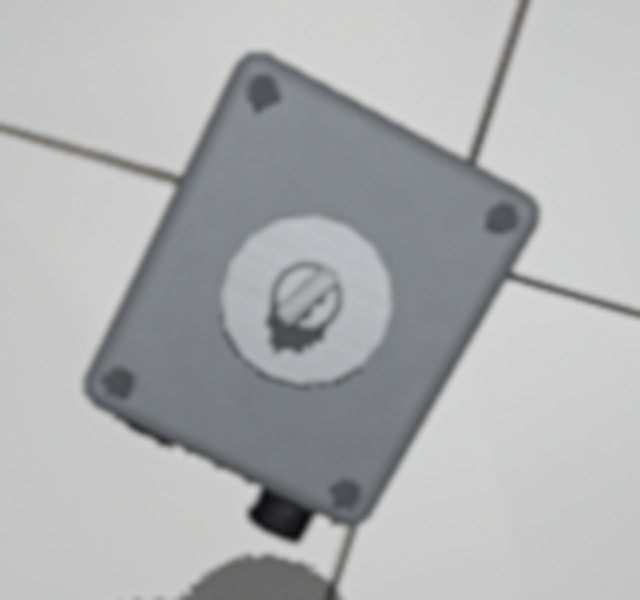

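```bash
python3 - <<'E'
from h import *; import pickle
o,p,d,P=pickle.load(open('w4.pkl','rb'))
f=lambda x,y:(180+x/4,15+y*160/600)
for q,z in [((307,300),.038),((307,298),.08),((221,300),.038),((393,300),.038),((307,214),.038),((307,386),.038)]: print(z,onplane(f(*q),z,P,o))
# tongue edge
g=p.max(2); print(g[84:106,244:270])
D=pickle.load(open("d0.pkl","rb"))["top"]; print("top", onplane((201-12+0.5+ (597-400)/5-0,0),.038,D[2])*0 if 0 else onplane((189+197/5,141+162/5),.038,D[2]))
a,b=onplane(f(283,318),.09,P,o),onplane(f(328,272),.09,P,o); e=b-a; print("tongue deg",np.degrees(np.arctan2(e[1],e[0])))
E
```

```text
0.038 [0.56341029 0.05203614 0.038     ]
0.08 [0.56291311 0.05201451 0.08      ]
0.038 [0.55732662 0.07290219 0.038     ]
0.038 [0.56949388 0.03117033 0.038     ]
0.038 [0.58420648 0.05811848 0.038     ]
0.038 [0.54171285 0.04569021 0.038     ]
[[187 187 187 188 190 191 192 193 191 186 176 171 171 173 175 181 188 192
  193 194 193 192 193 192 193 193]
 [188 188 187 187 189 190 191 187 177 162 148 142 141 143 145 151 166 178
  187 192 194 193 193 192 192 192]
 [188 189 189 188 189 187 179 164 148 142 149 157 158 155 147 136 145 160
  170 182 191 193 194 193 192 192]
 [188 188 189 190 189 179 156 137 144 162 177 184 184 178 164 149 154 161
  159 167 183 191 193 193 193 193]
 [187 188 188 190 185 164 140 148 171 184 190 191 184 172 162 162 168 172
  166 161 174 188 191 192 193 193]
 [187 187 188 187 173 144 143 170 187 191 189 182 168 159 163 172 178 179
  177 164 167 183 190 191 191 191]
 [187 188 188 181 156 135 159 183 190 189 182 166 155 161 172 179 182 181
  171 153 152 176 189 191 190 190]
 [185 187 187 174 143 144 176 189 190 183 168 156 159 171 178 180 178 170
  154 137 134 164 
[... 912 characters left out ...]
84 110 139 146 131 121 136 153 171 183 179 161 138
  127 153 178 187 188 187 187 186]
 [185 178 147 101  78  77  88 108 114 102 111 143 160 166 166 149 120 116
  146 174 186 187 187 187 187 186]
 [184 182 165 127  88  78  80  83  82  77  89 110 122 126 122 104  94 134
  171 184 187 186 186 187 186 186]
 [183 185 181 146  96  80  82  79  79  78  79  82  83  86  85  77  97 154
  181 185 184 184 185 185 186 186]
 [182 184 180 146  96  80  82  82  81  80  80  80  79  79  77  76 108 163
  185 185 183 183 183 183 185 185]
 [181 182 173 137  91  78  81  82  83  81  81  80  79  81  92 104 132 171
  186 186 185 183 182 182 183 184]]
top [0.56076718 0.05202107 0.038     ]
tongue deg -27.62480350603031
```

Seat centre is about (0.563,0.052), the tongue lies at roughly -29° in world, and spinner yaw is about -11.5°. I move over the seat.

>>> {"name": "drive_tool", "arguments": {
  "rows": [
    [[0, 0, 0, 0.037, 0.011, 0, 0.2], [0, 0, 0, 0.037, 0.01, 0, 0.2], [0, 0, 0, 0.037, 0.01, 0, 0.2], [0, 0, 0, 0.035, 0.01, 0, 0.2], [0, 0, 0, 0, 0, -0.06, 0.2], [0, 0, 0, 0, 0, -0.06, 0.2], [0, 0, 0, 0, 0, -0.04, 0.2], [0, 0, 0, 0, 0, 0, 0.2], [0, 0, 0, 0, 0, 0, 0.2], [0, 0, 0, 0, 0, 0, 0.2]]
  ]
}}

```text
time: 5.3
eef_pos: [0.5637, 0.0487, 0.1215]
tool_rot: [[0.962, 0.275, 0.0], [0.275, -0.962, -0.0], [0.0, 0.0, -1.0]]
ft_force: [0.6, 0.5, 0.5]
opening: 0.0281
gripper_force: 59.6
```

```bash
python3 look.py w5
```

```text
5.3 [0.5637 0.0487 0.1215] [[0.962, 0.275, 0.0], [0.275, -0.962, -0.0], [0.0, 0.0, -1.0]] [0.56 0.49 0.48] 0.028074133985010456
```

View pics/w5.png

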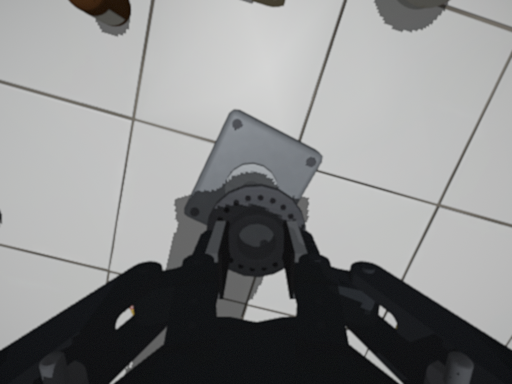

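The support is over the spindle, whose top shows through the bore at about (259,238). I'll trim xy by (-1, +3) mm and start down.

>>> {"name": "drive_tool", "arguments": {
  "rows": [
    [[0, 0, 0, -0.002, 0.006, 0, 0.2], [0, 0, 0, 0, 0, -0.01, 0.2], [0, 0, 0, 0, 0, -0.01, 0.2], [0, 0, 0, 0, 0, -0.01, 0.2], [0, 0, 0, 0, 0, -0.005, 0.2], [0, 0, 0, 0, 0, 0, 0.2], [0, 0, 0, 0, 0, 0, 0.2], [0, 0, 0, 0, 0, 0, 0.2], [0, 0, 0, 0, 0, 0, 0.2], [0, 0, 0, 0, 0, 0, 0.2]]
  ]
}}

```text
time: 6.18
eef_pos: [0.5625, 0.0528, 0.1035]
tool_rot: [[0.961, 0.276, 0.0], [0.276, -0.961, -0.0], [0.0, 0.0, -1.0]]
ft_force: [1.1, -0.5, -1.1]
opening: 0.0284
gripper_force: 59.6
```

```bash
python3 - <<'E'
from h import *
o=sensors.get_obs(); p,d=eyes.capture("wrist"); P=eyes.camera_params("wrist"); g=p.max(2)
print(o["eef_pos"],o["ft_force"]); 
print("axis at z.09",proj(np.array([.5632,.052,.09]),P,o),"z.08",proj(np.array([.5632,.052,.08]),P,o))
print(g[212:262:2,228:288:2])
E
```

```text
[0.56250094 0.05283556 0.10351024] [ 1.05881512 -0.51042615 -1.13691147]
axis at z.09 [257.68748978 224.80658169] z.08 [257.57644435 218.24544826]
[[28 37 37 35 36 35 35 36 33 32 33 32 33 34 33 32 33 35 31 31 37 40 54 63
  74 75 77 77 77 77]
 [37 37 37 36 37 34 33 32 32 33 33 33 34 34 36 37 37 36 34 33 34 33 33 33
  39 57 77 76 77 76]
 [38 38 37 38 34 32 33 33 35 37 37 39 39 41 39 40 40 38 36 37 35 32 34 33
  33 63 75 77 77 75]
 [35 36 36 34 33 34 33 36 39 40 40 39 39 39 39 38 39 39 38 39 38 39 36 33
  33 36 42 60 71 77]
 [31 33 35 32 33 36 39 39 39 38 40 39 37 38 37 38 39 37 38 40 40 40 38 37
  33 32 32 37 37 41]
 [19 32 31 34 36 38 39 39 37 38 37 35 36 36 39 37 36 35 36 38 38 39 38 38
  38 33 33 31 19 43]
 [16 30 31 35 38 38 37 36 37 36 45 53 63 65 67 66 58 47 38 36 37 37 39 39
  38 38 32 29 16 25]
 [20 31 34 37 39 38 37 38 37 52 68 75 78 79 78 77 72 67 59 48 38 38 37 37
  38 38 34 30 19 18]
 [19 33 39 38 39 36 37 42 55 70 77 78 77 76 72 64 60 60 60 58 54 40 36 38
  37 37 38 35 18 16]
 [24 36 38 37 36 37 38 55 60 67 76 76 75 70 61 59 58 59 60 59 61 54 40 37
  39 38 37 36 23 14]
 [2
[... 722 characters left out ...]
2 31 32 31 32
  35 37 37 37 20 17]
 [21 37 36 37 38 35 31 32 32 33 32 32 31 32 33 33 31 34 34 32 30 33 32 33
  36 37 36 38 20 17]
 [19 38 37 35 37 35 33 32 33 32 32 35 34 34 33 32 32 34 32 29 31 32 33 35
  37 38 37 36 20 15]
 [16 33 35 36 37 38 35 32 31 33 31 31 30 31 33 33 34 35 31 34 33 33 35 36
  35 37 37 33 18 16]
 [16 31 38 35 36 38 36 35 32 32 32 32 31 32 32 31 34 33 31 31 33 36 37 37
  37 37 38 27 17 17]
 [15 31 37 36 37 38 36 38 35 33 32 32 31 33 33 34 33 34 34 33 36 38 39 37
  36 37 37 25 15 17]
 [17 20 25 35 37 36 38 36 37 38 36 34 34 32 32 34 34 32 35 37 35 39 38 37
  35 36 36 24 16 15]
 [17 15 18 35 37 37 35 37 38 37 37 39 40 37 37 35 39 38 38 39 36 37 37 36
  35 37 37 30 18 16]]
```

>>> {"name": "drive_tool", "arguments": {
  "rows": [
    [[0, 0, 0, 0, -0.002, -0.01, 0.2], [0, 0, 0, 0, 0, -0.01, 0.2], [0, 0, 0, 0, 0, -0.01, 0.2], [0, 0, 0, 0, 0, -0.01, 0.2], [0, 0, 0, 0, 0, -0.01, 0.2], [0, 0, 0, 0, 0, -0.01, 0.2], [0, 0, 0, 0, 0, -0.01, 0.2], [0, 0, 0, 0, 0, -0.01, 0.2], [0, 0, 0, 0, 0, -0.01, 0.2], [0, 0, 0, 0, 0, 0, 0.2]]
  ]
}}

```text
time: 7.07
eef_pos: [0.5615, 0.0519, 0.057]
tool_rot: [[0.961, 0.276, -0.002], [0.276, -0.961, 0.0], [-0.002, -0.001, -1.0]]
ft_force: [0.5, 0.8, -1.7]
opening: 0.0282
gripper_force: 59.6
```

>>> {"name": "drive_tool", "arguments": {
  "rows": [
    [[0, 0, 0, 0.002, 0, -0.006, 0.2], [0, 0, 0, 0, 0, -0.006, 0.2], [0, 0, 0, 0, 0, -0.004, 0.2], [0, 0, 0, 0, 0, -0.002, 0.2], [0, 0, 0, 0, 0, -0.001, 0.2], [0, 0, 0, 0, 0, 0, 0.2], [0, 0, 0, 0, 0, 0, 0.2], [0, 0, 0, 0, 0, 0, 0.2], [0, 0, 0, 0, 0, 0, 0.2], [0, 0, 0, 0, 0, 0, 0.2]]
  ]
}}

```text
time: 7.9
eef_pos: [0.5634, 0.0519, 0.049]
tool_rot: [[0.961, 0.276, 0.0], [0.276, -0.961, -0.0], [0.0, 0.0, -1.0]]
ft_force: [0.4, -0.6, -1.2]
opening: 0.0284
gripper_force: 59.6
```

>>> {"name": "drive_tool", "arguments": {
  "rows": [
    [[0, 0, 0, 0, 0, -0.003, 0.2], [0, 0, 0, 0, 0, -0.002, 0.2], [0, 0, 0, 0, 0, -0.001, 0.2], [0, 0, 0, 0, 0, 0, 0.2], [0, 0, 0, 0, 0, 0, 0.2], [0, 0, 0, 0, 0, 0, 0.6], [0, 0, 0, 0, 0, 0, 0.6], [0, 0, 0, 0, 0, 0, 0.6], [0, 0, 0, 0, 0, 0, 0.6], [0, 0, 0, 0, 0, 0, 0.6]]
  ]
}}

```text
time: 8.73
eef_pos: [0.5633, 0.0519, 0.0457]
tool_rot: [[0.961, 0.276, -0.0], [0.276, -0.961, -0.0], [-0.0, 0.0, -1.0]]
ft_force: [0.6, -1.5, -0.1]
opening: 0.0513
gripper_force: 0.0
```

>>> {"name": "drive_tool", "arguments": {
  "rows": [
    [[0, 0, 0, 0, 0, 0.02, 0.6], [0, 0, 0, 0, 0, 0.04, 0.6], [0, 0, 0, 0, 0, 0.06, 0.6], [0, 0, 0, 0, 0, 0.06, 0.6], [0, 0, 0, 0, 0, 0.06, 0.6], [0, 0, 0, 0, 0, 0.06, 0.6], [0, 0, 0, -0.05, 0, 0, 0.6], [0, 0, 0, -0.05, 0, 0, 0.6], [0, 0, 0, -0.05, 0, 0, 0.6], [0, 0, 0, 0, 0, 0, 0.6]]
  ]
}}

```text
time: 9.57
eef_pos: [0.4836, 0.0522, 0.1966]
tool_rot: [[0.961, 0.277, -0.003], [0.277, -0.961, 0.0], [-0.003, -0.001, -1.0]]
ft_force: [-1.1, 0.5, -0.1]
opening: 0.051
gripper_force: 0.0
```

```bash
python3 look.py w6; python3 - <<'E'
from h import *; import pickle
o,p,d,P=pickle.load(open('w6.pkl','rb')); g=p.max(2)
s=proj(np.array([.5633,.052,.044]),P,o); print("expected support",s)
u,v=map(int,s); print("gray row",g[v,u-50:u+51:4]); 
# disc heights: depth -> z ring
vv,uu=np.mgrid[v-34:v+35:4,u-34:u+35:4]; 
H=np.array([[ (lambda c,dr:c+dr*d[y,x])(*ray((x,y),P,o))[2]*1000 for x in range(u-48,u+49,6)] for y in range(v-42,v+43,6)]); print(np.round(H).astype(int))
D=pickle.load(open("d0.pkl","rb"))["top"]; print("spacer top",onplane((141,214.6),.012,D[2]))
o4,p4,d4,P4=pickle.load(open('w4.pkl','rb')); print("spacer w4",onplane((23,124),.012,P4,o4))
E
```

```text
9.57 [0.4836 0.0522 0.1966] [[0.961, 0.277, -0.003], [0.277, -0.961, 0.0], [-0.003, -0.001, -1.0]] [-1.15  0.51 -0.05] 0.05101106691942912
expected support [278.66268789  94.92305881]
gray row [202  99 130 133 132 132  76  82  86  64  78  68 155 175 135 166  78  73
  85  83 128 129 128 122 145 202]
[[ -1   0   0  -1  29  29  30  30  30  31  31  30  30  28   1  -1   1]
 [ -1   0   1  29  31  29  30  32  30  30  29  30  31 339  30  27   0]
 [  0  -1   0  29  30  30  30  29  30  30  30  31  29  30  30 339  30]
 [ -1   0  29  30  29  30  43  44  44  44  43  31  30  30  31  31  31]
 [ -1  -1  29  31  30  44  45  44  43  44  43  44  30  30  29  29  30]
 [  1  27  29  29  44  42  45  54  54  54  54  44  44  29  30  30  31]
 [  1  28  31  31  44  43  53  43  80  90  54  45  44  30  28  29  27]
 [ 25  30  30  29  44  43  53  78  90  91  54  43  44  32  30  29   1]
 [ 29  29  30  30  45  42  55  51  89  80  54  44  43  31  30  26  -1]
 [ 29  29  30  31  44  45  44  54  53  55  54  45  44  30  28   0   0]
 [ 31  30  29  29  29  44  45  44  43  44  43  44  29  30   0   0   1]
 [ 31  30  30  31  29  29  44  43  44  44  46  30  30  28   0   0  -1]
 [ 28  29  32  30  30  30  30  30  29  31  30  30  31   1   0   1   1]
 [ -1  19  29  30  30  28  29  32  30  31  29  30  30   0   0   0   0]
 [  0   0   1  23  28  30  29  29  30  30  31  29   0   0   1   0   1]]
spacer top [0.45590999 0.29710507 0.012     ]
spacer w4 [0.46024182 0.29642651 0.012     ]
```

The depth map shows the disc at 44 mm and the hub at 54 mm, so the support is flat on the seat. Next I get the tongue angle from depth and move to the spacer.

```bash
cat > cloud.py <<'E'
from h import *
def cloud(o,d,P,xy,r,zlo,zhi):
    vv,uu=np.nonzero(d>0); K=P["mtx"]; dd=d[vv,uu]
    c=np.stack([(uu-K[0,2])/K[0,0]*dd,(vv-K[1,2])/K[1,1]*dd,dd]).T
    if "R" in P: X=(c-P["t"])@P["R"]
    else:
        H=P["hand_eye"]; X=o["eef_pos"]+(c@H[:3,:3].T+H[:3,3])@o["tool_rot"].T
    k=(np.hypot(X[:,0]-xy[0],X[:,1]-xy[1])<r)&(X[:,2]>zlo)&(X[:,2]<zhi); return X[k]
E
python3 - <<'E'
from cloud import *; import pickle
for n in ("w4","w6"):
    o,p,d,P=pickle.load(open(n+'.pkl','rb'))
    X=cloud(o,d,P,(.563,.052),.012,.086,.096); q=X[:,:2]-X[:,:2].mean(0); w,V=np.linalg.eigh(q.T@q/len(q)); a=V[:,1]
    print(n,len(X),X.mean(0),"sd",np.sqrt(w)*1000,"deg",np.degrees(np.arctan2(a[1],a[0])))
    Y=cloud(o,d,P,(.563,.052),.04,.036 if n=="w4" else .041,.040 if n=="w4" else .047); print("ring",cv2.minEnclosingCircle(Y[:,:2].astype(np.float32)))
E
```

```text
w4 102 [0.56362072 0.05324745 0.08993858] sd [1.31021667 4.2571648 ] deg 149.69360431164483
ring ((0.5637513399124146, 0.05311815068125725), 0.021911844611167908)
w6 113 [0.56360202 0.05343604 0.08970514] sd [1.42570214 4.18321479] deg 148.7896983383821
ring ((0.5637238025665283, 0.052330177277326584), 0.027805522084236145)
```

>>> {"name": "drive_tool", "arguments": {
  "rows": [
    [[0, 0, 0, -0.011, 0.06, 0, 0.7], [0, 0, 0, -0.011, 0.06, 0, 0.7], [0, 0, 0, -0.011, 0.06, 0, 0.7], [0, 0, 0, -0.011, 0.06, 0, 0.7], [0, 0, 0, -0.011, 0.06, 0, 0.7], [0, 0, 0, -0.011, 0.06, 0, 0.7], [0, 0, 0, -0.011, 0.06, -0.02, 0.7], [0, 0, 0, -0.011, 0.06, -0.04, 0.7], [0, 0, 0, 0, 0, -0.04, 0.7], [0, 0, 0, 0, 0, 0, 0.7]]
  ]
}}

```text
time: 10.45
eef_pos: [0.4549, 0.2538, 0.1418]
tool_rot: [[0.944, 0.331, -0.016], [0.331, -0.943, 0.028], [-0.006, -0.031, -0.999]]
ft_force: [-0.9, -0.3, -0.2]
opening: 0.0601
gripper_force: 0.0
```

```bash
python3 look.py w7; python3 - <<'E'
from cloud import *; import pickle
o,p,d,P=pickle.load(open('w7.pkl','rb'))
X=cloud(o,d,P,(.459,.297),.035,.012,.02); print(len(X),X[:,2].mean(),cv2.minEnclosingCircle(X[:,:2].astype(np.float32)),X.mean(0))
E
```

```text
10.45 [0.4549 0.2538 0.1418] [[0.944, 0.331, -0.016], [0.331, -0.943, 0.028], [-0.006, -0.031, -0.999]] [-0.94 -0.34 -0.22] 0.0601248432578446
1007 0.015711954880378447 ((0.4585758149623871, 0.299681693315506), 0.019920893013477325) [0.45929152 0.29960499 0.01571195]
```

Tongue at about -31° world, spindle axis at (0.5637,0.0531), spacer at (0.459,0.2997) with the right height and diameter.

>>> {"name": "drive_tool", "arguments": {
  "rows": [
    [[0, 0, 0, 0.004, 0.046, -0.03, 0.7], [0, 0, 0, 0.004, 0.046, -0.05, 0.7], [0, 0, 0, 0, 0, -0.05, 0.7], [0, 0, 0, 0, 0, -0.03, 0.7], [0, 0, 0, 0, 0, 0, 0.7], [0, 0, 0, 0, 0, 0, 0.7], [0, 0, 0, 0, 0, 0, 0.7], [0, 0, 0, 0, 0, 0, 0.7], [0, 0, 0, 0, 0, 0, 0.7], [0, 0, 0, 0, 0, 0, 0.7]]
  ]
}}

```text
time: 11.33
eef_pos: [0.4687, 0.281, 0.0671]
tool_rot: [[0.933, 0.359, -0.016], [0.359, -0.932, 0.045], [0.002, -0.048, -0.999]]
ft_force: [-0.6, -0.0, 0.2]
opening: 0.06
gripper_force: 0.0
```

```bash
python3 look.py w8; python3 - <<'E'
from cloud import *; import pickle
o,p,d,P=pickle.load(open('w8.pkl','rb'))
X=cloud(o,d,P,(.459,.2997),.03,.012,.02); print(len(X),X[:,2].mean(),cv2.minEnclosingCircle(X[:,:2].astype(np.float32)),X.mean(0))
E
```

```text
11.33 [0.4687 0.281  0.0671] [[0.933, 0.359, -0.016], [0.359, -0.932, 0.045], [0.002, -0.048, -0.999]] [-0.64 -0.04  0.2 ] 0.059952424671818605
1697 0.01572151995362975 ((0.45838281512260437, 0.29993772506713867), 0.020260199904441833) [0.45962468 0.29975262 0.01572152]
```

```bash
python3 -c "
from h import *
o=sensors.get_obs();print(np.round(o['joint_positions'],3),np.round(o['dq'],3),np.round(o['joint_torque'],1))"
```

```text
[ 0.367  0.36  -0.312  0.898  0.048  3.141] [ 0.001  0.005 -0.007 -0.    -0.     0.001] [ -0.1 -46.7  26.   -0.    0.2   0. ]
```

Joint 6 is at its limit, which explains the tilt. I'll turn the tool +56° about z to free it; the ring allows any yaw.

>>> {"name": "drive_tool", "arguments": {
  "rows": [
    [[0, 0, 0.039, 0, 0, 0, 0.7], [0, 0, 0.039, 0, 0, 0, 0.7], [0, 0, 0.039, 0, 0, 0, 0.7], [0, 0, 0.039, 0, 0, 0, 0.7], [0, 0, 0.039, 0, 0, 0, 0.7], [0, 0, 0.039, 0, 0, 0, 0.7], [0, 0, 0.039, 0, 0, 0, 0.7], [0, 0, 0.039, 0, 0, 0, 0.7], [0, 0, 0, 0, 0, 0, 0.7], [0, 0, 0, 0, 0, 0, 0.7]]
  ]
}}

```text
time: 12.22
eef_pos: [0.468, 0.2809, 0.0661]
tool_rot: [[0.224, 0.973, -0.046], [0.975, -0.224, 0.01], [-0.0, -0.047, -0.999]]
ft_force: [0.4, 0.6, -0.0]
opening: 0.0597
gripper_force: 0.0
```

```bash
python3 look.py w9; python3 - <<'E'
from cloud import *; import pickle
o,p,d,P=pickle.load(open('w9.pkl','rb')); print(np.round(o['joint_positions'],3))
X=cloud(o,d,P,(.459,.2997),.03,.012,.02); print(len(X),X[:,2].mean(),cv2.minEnclosingCircle(X[:,:2].astype(np.float32)),X.mean(0))
E
```

```text
12.22 [0.468  0.2809 0.0661] [[0.224, 0.973, -0.046], [0.975, -0.224, 0.01], [-0.0, -0.047, -0.999]] [ 0.43  0.64 -0.04] 0.05968080289062158
[ 0.379  0.391 -0.266  0.953  0.027  2.175]
1831 0.015786575942381163 ((0.4581880271434784, 0.2997528314590454), 0.020076468586921692) [0.45851276 0.30057171 0.01578658]
```

>>> {"name": "drive_tool", "arguments": {
  "rows": [
    [[-0.0032, -0.0146, 0, -0.0095, 0.019, 0, 0.7], [0, 0, 0, -0.0095, 0.019, 0, 0.7], [0, 0, 0, 0, 0, -0.02, 0.7], [0, 0, 0, 0, 0, -0.03, 0.7], [0, 0, 0, 0, 0, -0.02, 0.7], [0, 0, 0, 0, 0, 0, 0.7], [0, 0, 0, 0, 0, 0, 0.7], [0, 0, 0, 0, 0, 0, 0.7], [0, 0, 0, 0, 0, 0, 0.7], [0, 0, 0, 0, 0, 0, 0.7]]
  ]
}}

```text
time: 13.1
eef_pos: [0.459, 0.2999, 0.0314]
tool_rot: [[0.221, 0.975, 0.0], [0.975, -0.221, 0.001], [0.001, 0.0, -1.0]]
ft_force: [0.1, -0.5, -0.6]
opening: 0.0597
gripper_force: 0.0
```

```bash
python3 look.py w10; python3 - <<'E'
from cloud import *; import pickle
o,p,d,P=pickle.load(open('w10.pkl','rb')); print(np.round(o['joint_positions'],3))
X=cloud(o,d,P,(.459,.2997),.03,.012,.02); print(len(X),X[:,2].mean(),cv2.minEnclosingCircle(X[:,:2].astype(np.float32)),X.mean(0))
E
```

```text
13.1 [0.459  0.2999 0.0314] [[0.221, 0.975, 0.0], [0.975, -0.221, 0.001], [0.001, 0.0, -1.0]] [ 0.11 -0.49 -0.58] 0.05972350441207551
[ 0.432  0.405 -0.343  0.823  0.     2.226]
2459 0.0157331401612874 ((0.45807433128356934, 0.29998087882995605), 0.02000029943883419) [0.45833785 0.30101521 0.01573314]
```

>>> {"name": "drive_tool", "arguments": {
  "rows": [
    [[0, 0, 0, -0.002, 0, -0.02, 0.7], [0, 0, 0, 0, 0, -0.02, 0.7], [0, 0, 0, 0, 0, -0.01, 0.7], [0, 0, 0, 0, 0, 0, 0.7], [0, 0, 0, 0, 0, 0, 0.7], [0, 0, 0, 0, 0, 0, 0.3], [0, 0, 0, 0, 0, 0, 0.3], [0, 0, 0, 0, 0, 0, 0.3], [0, 0, 0, 0, 0, 0, 0.3], [0, 0, 0, 0, 0, 0, 0.3]]
  ]
}}

```text
time: 13.98
eef_pos: [0.4577, 0.3, 0.0066]
tool_rot: [[0.221, 0.975, 0.0], [0.975, -0.221, 0.001], [0.001, -0.0, -1.0]]
ft_force: [-1.9, -1.2, 5.6]
opening: 0.0373
gripper_force: 59.8
```

>>> {"name": "drive_tool", "arguments": {
  "rows": [
    [[0, 0, 0, 0, 0, 0.01, 0.3], [0, 0, 0, 0, 0, 0.03, 0.3], [0, 0, 0, 0, 0, 0.06, 0.3], [0, 0, 0, 0, 0, 0.06, 0.3], [0, 0, 0, 0, 0, 0.06, 0.3], [0, 0, 0, 0, 0, 0.06, 0.3], [0, 0, 0, 0, 0, 0.04, 0.3], [0, 0, 0, 0, 0, 0, 0.3], [0, 0, 0, 0, 0, 0, 0.3], [0, 0, 0, 0, 0, 0, 0.3]]
  ]
}}

```text
time: 14.82
eef_pos: [0.4569, 0.2996, 0.165]
tool_rot: [[0.221, 0.975, -0.002], [0.975, -0.221, -0.0], [-0.001, -0.002, -1.0]]
ft_force: [1.8, 0.3, -0.3]
opening: 0.037
gripper_force: 60.1
```

```bash
python3 look.py w11; python3 - <<'E'
from cloud import *; import pickle
o,p,d,P=pickle.load(open('w11.pkl','rb')); print(np.round(o['joint_positions'],3))
e=o['eef_pos']; X=cloud(o,d,P,e,.035,e[2]-.03,e[2]+.03); L=(X-e)@o['tool_rot']*1000
h=np.histogram(L[:,2],np.arange(-30,31,2)); print(h[0])
T=L[(np.abs(L[:,1])<18)]; 
for z in range(-20,8,2):
    k=T[(T[:,2]>z)&(T[:,2]<=z+2)]; 
    if len(k)>5: print(z,len(k),k.min(0).round(1),k.max(0).round(1))
E
```

```text
14.82 [0.4569 0.2996 0.165 ] [[0.221, 0.975, -0.002], [0.975, -0.221, -0.0], [-0.001, -0.002, -1.0]] [ 1.84  0.32 -0.32] 0.037009784957070954
[ 0.433  0.288 -0.153  1.131  0.     2.227]
[ 187  172  164  143  167  135  150  137  128  463 2678  307  200  164
  153  136  139   50    3    0    0    0    0    0    0    0    0    0
    0    0]
-20 13 [ -8.6  17.8 -19.9] [ 10.4  18.  -18. ]
-18 8 [ -6.9  17.9 -18. ] [ 10.5  18.  -16.7]
-16 11 [ -9.5  17.9 -15.7] [ 10.1  18.  -14.1]
-14 11 [ -4.9  17.8 -13.7] [ 11.1  18.  -12. ]
-12 358 [-17.6 -17.7 -11.7] [ 19.2  18.  -10. ]
-10 2552 [-19.5 -18.  -10. ] [19.9 18.  -8. ]
-8 253 [-19.1 -17.7  -8. ] [19.9 18.  -6. ]
-6 166 [-10.7 -16.7  -6. ] [19.9 18.  -4. ]
-4 160 [-10.2 -17.6  -4. ] [20.  16.6 -2.1]
-2 151 [-10.3 -17.9  -2. ] [19.9 17.9 -0. ]
0 136 [-10.2 -16.3   0. ] [20.1 16.5  2. ]
2 136 [-10.5 -17.6   2. ] [19.9 17.3  4. ]
4 50 [-10.5 -15.    4. ] [19.7 15.8  6. ]
```

>>> {"name": "drive_tool", "arguments": {
  "rows": [
    [[0, 0, 0, 0.0304, -0.0706, 0, 0.3], [0, 0, 0, 0.0304, -0.0706, 0, 0.3], [0, 0, 0, 0.0304, -0.0706, 0, 0.3], [0, 0, 0, 0.0304, -0.0706, 0, 0.3], [0, 0, 0, 0.0304, -0.0706, 0, 0.3], [0, 0, 0, 0.0304, -0.0706, 0, 0.3], [0, 0, 0, 0.0304, -0.0706, 0, 0.3], [0, 0, 0, 0, 0, -0.04, 0.3], [0, 0, 0, 0, 0, -0.05, 0.3], [0, 0, 0, 0, 0, 0, 0.3]]
  ]
}}

```text
time: 15.7
eef_pos: [0.5598, 0.0517, 0.1147]
tool_rot: [[0.223, 0.975, -0.011], [0.975, -0.223, 0.001], [-0.002, -0.011, -1.0]]
ft_force: [-1.4, -0.9, -1.9]
opening: 0.0369
gripper_force: 60.3
```

>>> {"name": "drive_tool", "arguments": {
  "rows": [
    [[0, 0, 0, 0, 0, 0, 0.3], [0, 0, 0, 0, 0, 0, 0.3], [0, 0, 0, 0, 0, 0, 0.3], [0, 0, 0, 0, 0, 0, 0.3], [0, 0, 0, 0, 0, 0, 0.3], [0, 0, 0, 0, 0, 0, 0.3], [0, 0, 0, 0, 0, 0, 0.3], [0, 0, 0, 0, 0, 0, 0.3], [0, 0, 0, 0, 0, 0, 0.3], [0, 0, 0, 0, 0, 0, 0.3]]
  ]
}}

```text
time: 16.53
eef_pos: [0.5638, 0.0527, 0.1209]
tool_rot: [[0.221, 0.975, -0.001], [0.975, -0.221, 0.0], [-0.0, -0.001, -1.0]]
ft_force: [0.1, -0.6, 1.1]
opening: 0.0374
gripper_force: 60.3
```

Aligned over the axis. I'm lowering the spacer.

>>> {"name": "drive_tool", "arguments": {
  "rows": [
    [[0, 0, 0, 0, 0, -0.013, 0.3], [0, 0, 0, 0, 0, -0.013, 0.3], [0, 0, 0, 0, 0, -0.013, 0.3], [0, 0, 0, 0, 0, -0.013, 0.3], [0, 0, 0, 0, 0, -0.013, 0.3], [0, 0, 0, 0, 0, -0.013, 0.3], [0, 0, 0, 0, 0, -0.013, 0.3], [0, 0, 0, 0, 0, -0.013, 0.3], [0, 0, 0, 0, 0, 0, 0.3], [0, 0, 0, 0, 0, 0, 0.3]]
  ]
}}

```text
time: 17.37
eef_pos: [0.5634, 0.0527, 0.0683]
tool_rot: [[0.221, 0.975, -0.002], [0.975, -0.221, 0.0], [-0.0, -0.002, -1.0]]
ft_force: [-0.2, 0.4, -1.5]
opening: 0.0372
gripper_force: 60.3
```

>>> {"name": "drive_tool", "arguments": {
  "rows": [
    [[0, 0, 0, 0, 0, -0.005, 0.3], [0, 0, 0, 0, 0, -0.005, 0.3], [0, 0, 0, 0, 0, -0.003, 0.3], [0, 0, 0, 0, 0, -0.0015, 0.3], [0, 0, 0, 0, 0, 0, 0.3], [0, 0, 0, 0, 0, 0, 0.3], [0, 0, 0, 0, 0, 0, 0.65], [0, 0, 0, 0, 0, 0, 0.65], [0, 0, 0, 0, 0, 0, 0.65], [0, 0, 0, 0, 0, 0, 0.65]]
  ]
}}

```text
time: 18.2
eef_pos: [0.5639, 0.0527, 0.0617]
tool_rot: [[0.221, 0.975, -0.001], [0.975, -0.221, 0.0], [-0.0, -0.001, -1.0]]
ft_force: [-0.0, 0.6, -1.0]
opening: 0.0556
gripper_force: 0.0
```

>>> {"name": "drive_tool", "arguments": {
  "rows": [
    [[0, 0, 0, 0, 0, 0.02, 0.65], [0, 0, 0, 0, 0, 0.04, 0.65], [0, 0, 0, 0, 0, 0.06, 0.65], [0, 0, 0, 0, 0, 0.06, 0.65], [0, 0, 0, 0, 0, 0.06, 0.65], [0, 0, 0, 0, 0, 0.04, 0.65], [0, 0, 0, -0.02, -0.07, 0, 0.65], [0, 0, 0, -0.02, -0.07, 0, 0.65], [0, 0, 0, 0, 0, 0, 0.65], [0, 0, 0, 0, 0, 0, 0.65]]
  ]
}}

```text
time: 19.03
eef_pos: [0.5436, -0.0187, 0.2026]
tool_rot: [[0.224, 0.975, 0.0], [0.975, -0.224, 0.0], [0.0, 0.0, -1.0]]
ft_force: [-0.7, -0.1, 0.7]
opening: 0.0562
gripper_force: 0.0
```

```bash
python3 look.py w12; python3 - <<'E'
from cloud import *; import pickle
o,p,d,P=pickle.load(open('w12.pkl','rb'))
for lo,hi,n in [(.041,.047,"disc"),(.066,.074,"spacer"),(.086,.096,"tongue")]:
    X=cloud(o,d,P,(.5637,.053),.035,lo,hi)
    if len(X)<5: print(n,len(X)); continue
    q=X[:,:2]-X[:,:2].mean(0); a=np.linalg.svd(q,full_matrices=0)[2][0]
    print(n,len(X),X.mean(0),X[:,2].std(),cv2.minEnclosingCircle(X[:,:2].astype(np.float32)),np.degrees(np.arctan2(a[1],a[0])))
D=eyes.capture("top"); Pt=eyes.camera_params("top"); pickle.dump(D,open("t2.pkl","wb"))
for z0,z1 in [(.02,.03),(.045,.055)]:
    X=cloud(None,D[1],Pt,(.623,-.256),.04,z0,z1); print("cap",len(X),X.mean(0) if len(X) else "")
E
```

```text
19.03 [ 0.5436 -0.0187  0.2026] [[0.224, 0.975, 0.0], [0.975, -0.224, 0.0], [0.0, 0.0, -1.0]] [-0.72 -0.1   0.74] 0.0561554754308657
disc 968 [0.56230572 0.05216192 0.04384686] 0.0008104709189239057 ((0.5630092024803162, 0.052602652460336685), 0.027947718277573586) 140.65699195448863
spacer 1121 [0.56331907 0.0530783  0.06975616] 0.0008440443392700313 ((0.5632968544960022, 0.052652157843112946), 0.02005755715072155) 167.12795858993726
tongue 104 [0.563181   0.05327413 0.08971127] 0.0007838206268679271 ((0.5630731582641602, 0.05319035053253174), 0.007536751683801413) -30.441964068340624
cap 115 [ 0.62516876 -0.25824058  0.02495157]
cap 76 [ 0.62644426 -0.2607308   0.04888241]
```

Spacer is seated at 70 mm, flat and concentric, and the tongue is at -30.5°. I go for the cap, turning the tool to yaw ~190° so joint 6 has room for the search later.

>>> {"name": "drive_tool", "arguments": {
  "rows": [
    [[0, 0, 0.039, 0.02, -0.048, 0, 0.65], [0, 0, 0.039, 0.02, -0.048, 0, 0.65], [0, 0, 0.039, 0.02, -0.048, 0, 0.65], [0, 0, 0.039, 0.02, -0.048, 0, 0.65], [0, 0, 0.039, 0.02, -0.048, 0, 0.65], [0, 0, 0.039, 0.02, -0.048, 0, 0.65], [0, 0, 0.039, 0.02, -0.048, 0, 0.65], [0, 0, 0.039, 0.02, -0.048, 0, 0.65], [0, 0, 0.039, 0.02, -0.048, 0, 0.65], [0, 0, 0.039, 0.02, -0.048, 0, 0.65]]
  ]
}}

```text
time: 19.97
eef_pos: [0.6449, -0.2569, 0.2013]
tool_rot: [[-0.847, 0.532, -0.001], [0.532, 0.847, -0.0], [0.001, -0.001, -1.0]]
ft_force: [0.8, 0.4, 0.2]
opening: 0.0558
gripper_force: 0.0
```

>>> {"name": "drive_tool", "arguments": {
  "rows": [
    [[0, 0, 0.039, 0, 0, 0, 0.65], [0, 0, 0.039, 0, 0, 0, 0.65], [0, 0, 0.039, 0, 0, 0, 0.65], [0, 0, 0.039, 0, 0, 0, 0.65], [0, 0, 0.039, 0, 0, 0, 0.65], [0, 0, 0.039, 0, 0, 0, 0.65], [0, 0, 0, 0, 0, 0, 0.65], [0, 0, 0, 0, 0, 0, 0.65], [0, 0, 0, 0, 0, 0, 0.65], [0, 0, 0, 0, 0, 0, 0.65]]
  ]
}}

```text
time: 20.8
eef_pos: [0.6441, -0.2568, 0.2015]
tool_rot: [[-0.986, -0.165, 0.0], [-0.165, 0.986, -0.001], [0.0, -0.001, -1.0]]
ft_force: [0.4, 0.2, 0.5]
opening: 0.0557
gripper_force: 0.0
```

```bash
cat > cap.py <<'E'
from cloud import *; import pickle,sys
o,p,d,P=pickle.load(open(sys.argv[1]+'.pkl','rb')); print(np.round(o['joint_positions'],3))
for lo,hi,n in [(.022,.030,"body"),(.046,.055,"bar")]:
    X=cloud(o,d,P,(.6255,-.259),.045,lo,hi)
    if len(X)<5: print(n,len(X)); continue
    Q=X[:,:2].astype(np.float32)*1000
    print(n,len(X),X.mean(0).round(4),cv2.minEnclosingCircle(Q),cv2.minAreaRect(Q))
E
python3 look.py w13; python3 cap.py w13
```

```text
20.8 [ 0.6441 -0.2568  0.2015] [[-0.986, -0.165, 0.0], [-0.165, 0.986, -0.001], [0.0, -0.001, -1.0]] [0.37 0.18 0.46] 0.05571859380284361
[-4.950e-01  5.620e-01  3.550e-01  1.363e+00 -1.000e-03 -6.600e-01]
body 778 [ 0.6264 -0.2618  0.0258] ((627.4216918945312, -261.95013427734375), 22.835708618164062) ((626.5892944335938, -262.0619812011719), (42.69670104980469, 45.067020416259766), 8.907214164733887)
bar 519 [ 0.627  -0.2619  0.0494] ((627.926025390625, -262.122802734375), 21.1699161529541) ((627.810791015625, -261.7982177734375), (41.71706008911133, 13.909749031066895), 11.595535278320312)
```

>>> {"name": "drive_tool", "arguments": {
  "rows": [
    [[0, 0, 0.0117, -0.0165, -0.005, -0.02, 0.5], [0, 0, 0, -0.0165, -0.005, -0.06, 0.5], [0, 0, 0, 0, 0, -0.06, 0.5], [0, 0, 0, 0, 0, -0.06, 0.5], [0, 0, 0, 0, 0, -0.06, 0.5], [0, 0, 0, 0, 0, 0, 0.5], [0, 0, 0, 0, 0, 0, 0.5], [0, 0, 0, 0, 0, 0, 0.5], [0, 0, 0, 0, 0, 0, 0.5], [0, 0, 0, 0, 0, 0, 0.5]]
  ]
}}

```text
time: 21.68
eef_pos: [0.6289, -0.2631, 0.0743]
tool_rot: [[-0.979, -0.202, 0.004], [-0.202, 0.979, -0.003], [-0.003, -0.004, -1.0]]
ft_force: [0.3, -0.0, -0.2]
opening: 0.0427
gripper_force: 0.0
```

```bash
python3 look.py w14; python3 cap.py w14
```

```text
21.68 [ 0.6289 -0.2631  0.0743] [[-0.979, -0.202, 0.004], [-0.202, 0.979, -0.003], [-0.003, -0.004, -1.0]] [ 0.31 -0.02 -0.25] 0.04271818289854743
[-5.140e-01  5.920e-01  8.900e-02  1.063e+00 -1.000e-03 -7.170e-01]
body 1845 [ 0.6254 -0.2622  0.0258] ((627.9375610351562, -261.7835998535156), 23.116533279418945) ((626.921875, -261.966552734375), (43.42551040649414, 44.997276306152344), 13.326602935791016)
bar 1353 [ 0.6264 -0.2619  0.0495] ((627.4397583007812, -261.0853576660156), 20.98496437072754) ((627.5281372070312, -261.5845947265625), (41.555965423583984, 13.934033393859863), 11.188509941101074)
```

>>> {"name": "drive_tool", "arguments": {
  "rows": [
    [[0, 0, 0, -0.0026, 0.0024, -0.03, 0.5], [0, 0, 0, 0, 0, -0.03, 0.5], [0, 0, 0, 0, 0, -0.024, 0.5], [0, 0, 0, 0, 0, 0, 0.5], [0, 0, 0, 0, 0, 0, 0.5], [0, 0, 0, 0, 0, 0, 0], [0, 0, 0, 0, 0, 0, 0], [0, 0, 0, 0, 0, 0, 0], [0, 0, 0, 0, 0, 0, 0], [0, 0, 0, 0, 0, 0, 0]]
  ]
}}

```text
time: 22.57
eef_pos: [0.6269, -0.2616, 0.031]
tool_rot: [[-0.979, -0.202, 0.002], [-0.202, 0.979, -0.002], [-0.002, -0.002, -1.0]]
ft_force: [-0.5, 0.0, 6.3]
opening: 0.0124
gripper_force: 61.0
```

>>> {"name": "drive_tool", "arguments": {
  "rows": [
    [[0, 0, 0, 0, 0, 0.01, 0], [0, 0, 0, 0, 0, 0.03, 0], [0, 0, 0, 0, 0, 0.06, 0], [0, 0, 0, 0, 0, 0.06, 0], [0, 0, 0, 0, 0, 0.06, 0], [0, 0, 0, 0, 0, 0.06, 0], [0, 0, 0, 0, 0, 0.02, 0], [0, 0, 0, 0, 0, 0, 0], [0, 0, 0, 0, 0, 0, 0], [0, 0, 0, 0, 0, 0, 0]]
  ]
}}

```text
time: 23.4
eef_pos: [0.6249, -0.2605, 0.1771]
tool_rot: [[-0.979, -0.202, -0.003], [-0.202, 0.979, 0.001], [0.003, 0.002, -1.0]]
ft_force: [0.3, 0.2, -1.9]
opening: 0.0126
gripper_force: 60.1
```

```bash
python3 look.py w15; python3 - <<'E'
from cloud import *; import pickle
o,p,d,P=pickle.load(open('w15.pkl','rb'))
e=o['eef_pos']; X=cloud(o,d,P,e,.035,e[2]-.035,e[2]+.03); L=(X-e)@o['tool_rot']*1000
print(np.histogram(L[:,2],np.arange(-30,37,3)))
T=L[(L[:,2]>2)&(L[:,2]<9)]; print(T.mean(0),cv2.minEnclosingCircle(T[:,:2].astype(np.float32)))
T=L[(L[:,2]>8)&(L[:,2]<30)]; print(len(T),cv2.minEnclosingCircle(T[:,:2].astype(np.float32)) if len(T)>4 else '')
B=L[(L[:,2]<-16)&(L[:,2]>-22)&(abs(L[:,1])<9)]; print(len(B),B.min(0),B.max(0))
E
```

```text
23.4 [ 0.6249 -0.2605  0.1771] [[-0.979, -0.202, -0.003], [-0.202, 0.979, 0.001], [0.003, 0.002, -1.0]] [ 0.33  0.18 -1.87] 0.012632152034863831
(array([ 190,  213,  197, 1846,  527,  190,  182,  139,   91,   47,   53,
        931,  249,  104,  110,   92,   86,   88,   78,   53,    1,    0]), array([-30, -27, -24, -21, -18, -15, -12,  -9,  -6,  -3,   0,   3,   6,
         9,  12,  15,  18,  21,  24,  27,  30,  33,  36]))
[12.36747654 -0.19011577  5.40389817] ((1.0394285917282104, -0.2809867858886719), 22.57291030883789)
657 ((1.0394285917282104, -0.2809867858886719), 22.57291030883789)
2109 [-22.0585571   -8.9713914  -21.94224579] [ 19.78896279   8.93918679 -16.01325337]
```

Cap held straight and about centred, underside 31 mm below the TCP. I'm carrying it over the spindle while turning to the seen tongue angle (149.5°).

>>> {"name": "drive_tool", "arguments": {
  "rows": [
    [[0, 0, -0.0234, -0.0137, 0.0697, 0, 0], [0, 0, -0.0234, -0.0137, 0.0697, 0, 0], [0, 0, -0.0234, -0.0137, 0.0697, 0, 0], [0, 0, -0.0234, -0.0137, 0.0697, 0, 0], [0, 0, -0.0234, -0.0137, 0.0697, 0, 0], [0, 0, -0.0234, -0.0137, 0.0697, 0, 0], [0, 0, -0.0234, -0.0137, 0.0697, 0, 0], [0, 0, -0.0234, -0.0137, 0.0697, 0, 0], [0, 0, -0.0234, -0.0137, 0.0697, 0, 0], [0, 0, -0.0234, 0, 0, 0, 0]]
  ]
}}

```text
time: 24.28
eef_pos: [0.5611, 0.0583, 0.1776]
tool_rot: [[-0.863, 0.505, -0.005], [0.505, 0.863, 0.002], [0.006, -0.001, -1.0]]
ft_force: [-0.8, -0.8, -0.8]
opening: 0.0126
gripper_force: 60.0
```

>>> {"name": "drive_tool", "arguments": {
  "rows": [
    [[0, 0, 0, 0, 0, -0.02, 0], [0, 0, 0, 0, 0, -0.02, 0], [0, 0, 0, 0, 0, -0.02, 0], [0, 0, 0, 0, 0, -0.02, 0], [0, 0, 0, 0, 0, 0, 0], [0, 0, 0, 0, 0, 0, 0], [0, 0, 0, 0, 0, 0, 0], [0, 0, 0, 0, 0, 0, 0], [0, 0, 0, 0, 0, 0, 0], [0, 0, 0, 0, 0, 0, 0]]
  ]
}}

```text
time: 25.12
eef_pos: [0.5648, 0.0524, 0.1402]
tool_rot: [[-0.862, 0.507, 0.001], [0.507, 0.862, -0.001], [-0.001, -0.0, -1.0]]
ft_force: [0.7, -0.2, -1.7]
opening: 0.0125
gripper_force: 60.1
```

```bash
cat > st.py <<'E'
from h import *
o=sensors.get_obs(); R=o['tool_rot']
print(o['time'],o['eef_pos'].round(4),"yaw",np.degrees(np.arctan2(R[1,0],R[0,0])).round(2),"tilt",R[:,2].round(4),o['ft_force'].round(2),o['ft_torque'].round(3),"q6",o['joint_positions'][5].round(3))
E
python3 st.py
```

```text
25.1167 [0.5648 0.0524 0.1402] yaw 149.53 tilt [ 8.e-04 -8.e-04 -1.e+00] [ 0.68 -0.25 -1.69] [-0.019  0.037 -0.026] q6 0.483
```

>>> {"name": "drive_tool", "arguments": {
  "rows": [
    [[0, 0, 0, -0.003, 0.001, 0, 0], [0, 0, 0, 0, 0, -0.01, 0], [0, 0, 0, 0, 0, -0.01, 0], [0, 0, 0, 0, 0, -0.01, 0], [0, 0, 0, 0, 0, -0.01, 0], [0, 0, 0, 0, 0, -0.01, 0], [0, 0, 0, 0, 0, -0.003, 0], [0, 0, 0, 0, 0, 0, 0], [0, 0, 0, 0, 0, 0, 0], [0, 0, 0, 0, 0, 0, 0]]
  ]
}}

```text
time: 25.95
eef_pos: [0.5631, 0.053, 0.1133]
tool_rot: [[-0.862, 0.507, 0.0], [0.507, 0.862, -0.001], [-0.0, -0.001, -1.0]]
ft_force: [0.3, -0.5, -1.5]
opening: 0.0125
gripper_force: 60.1
```

```bash
python3 st.py
```

```text
25.95 [0.5631 0.053  0.1133] yaw 149.54 tilt [ 0.e+00 -8.e-04 -1.e+00] [ 0.3  -0.51 -1.54] [-0.032 -0.004 -0.007] q6 0.484
```

>>> {"name": "drive_tool", "arguments": {
  "rows": [
    [[0, 0, 0, 0, 0, -0.003, 0], [0, 0, 0, 0, 0, -0.002, 0], [0, 0, 0, 0, 0, -0.002, 0], [0, 0, 0, 0, 0, -0.002, 0], [0, 0, 0, 0, 0, -0.002, 0], [0, 0, 0, 0, 0, 0, 0], [0, 0, 0, 0, 0, 0, 0], [0, 0, 0, 0, 0, 0, 0], [0, 0, 0, 0, 0, 0, 0], [0, 0, 0, 0, 0, 0, 0]]
  ]
}}

```text
time: 26.78
eef_pos: [0.5629, 0.0531, 0.1077]
tool_rot: [[-0.862, 0.507, -0.0], [0.507, 0.862, -0.001], [-0.0, -0.001, -1.0]]
ft_force: [-0.1, 0.2, -0.4]
opening: 0.0124
gripper_force: 60.1
```

```bash
python3 st.py
```

```text
26.7833 [0.5629 0.0531 0.1077] yaw 149.54 tilt [-2.e-04 -7.e-04 -1.e+00] [-0.14  0.16 -0.38] [0.026 0.047 0.041] q6 0.484
```

>>> {"name": "drive_tool", "arguments": {
  "rows": [
    [[0, 0, 0, 0, 0, -0.001, 0], [0, 0, 0, 0, 0, -0.001, 0], [0, 0, 0, 0, 0, -0.001, 0], [0, 0, 0, 0, 0, 0, 0], [0, 0, 0, 0, 0, 0, 0], [0, 0, 0, 0, 0, 0, 0], [0, 0, 0, 0, 0, 0, 0], [0, 0, 0, 0, 0, 0, 0], [0, 0, 0, 0, 0, 0, 0], [0, 0, 0, 0, 0, 0, 0]]
  ]
}}

```text
time: 27.62
eef_pos: [0.5629, 0.0531, 0.1061]
tool_rot: [[-0.862, 0.507, -0.0], [0.507, 0.862, -0.001], [-0.0, -0.001, -1.0]]
ft_force: [-0.0, -0.3, -0.5]
opening: 0.0123
gripper_force: 60.1
```

```bash
python3 st.py
```

```text
27.6167 [0.5629 0.0531 0.1061] yaw 149.54 tilt [-3.e-04 -7.e-04 -1.e+00] [-0.03 -0.33 -0.45] [ 0.026 -0.036 -0.051] q6 0.484
```

No resistance 3 mm below the crosswise contact height, so the tongue is in the slot. I keep going down gently.

>>> {"name": "drive_tool", "arguments": {
  "rows": [
    [[0, 0, 0, 0, 0, -0.002, 0], [0, 0, 0, 0, 0, -0.002, 0], [0, 0, 0, 0, 0, -0.002, 0], [0, 0, 0, 0, 0, -0.001, 0], [0, 0, 0, 0, 0, 0, 0], [0, 0, 0, 0, 0, 0, 0], [0, 0, 0, 0, 0, 0, 0], [0, 0, 0, 0, 0, 0, 0], [0, 0, 0, 0, 0, 0, 0], [0, 0, 0, 0, 0, 0, 0]]
  ]
}}

```text
time: 28.45
eef_pos: [0.5629, 0.0531, 0.1026]
tool_rot: [[-0.862, 0.507, -0.0], [0.507, 0.862, -0.001], [-0.0, -0.001, -1.0]]
ft_force: [0.5, -0.1, -0.6]
opening: 0.0125
gripper_force: 60.1
```

```bash
python3 st.py
```

```text
28.45 [0.5629 0.0531 0.1026] yaw 149.54 tilt [-3.e-04 -7.e-04 -1.e+00] [ 0.5  -0.09 -0.59] [0.029 0.008 0.08 ] q6 0.484
```

>>> {"name": "drive_tool", "arguments": {
  "rows": [
    [[0, 0, 0, 0, 0, -0.001, 0], [0, 0, 0, 0, 0, -0.001, 0], [0, 0, 0, 0, 0, -0.0005, 0], [0, 0, 0, 0, 0, 0, 0], [0, 0, 0, 0, 0, 0, 0], [0, 0, 0, 0, 0, 0, 0], [0, 0, 0, 0, 0, 0, 0], [0, 0, 0, 0, 0, 0, 0], [0, 0, 0, 0, 0, 0, 0], [0, 0, 0, 0, 0, 0, 0]]
  ]
}}

```text
time: 29.28
eef_pos: [0.5629, 0.0531, 0.1014]
tool_rot: [[-0.862, 0.507, -0.0], [0.507, 0.862, -0.001], [-0.0, -0.001, -1.0]]
ft_force: [-0.1, 0.2, -2.0]
opening: 0.0127
gripper_force: 60.1
```

```bash
python3 st.py
```

```text
29.2833 [0.5629 0.0531 0.1014] yaw 149.54 tilt [-3.e-04 -8.e-04 -1.e+00] [-0.11  0.17 -1.96] [-0.022  0.007  0.068] q6 0.484
```

Within half a millimetre of seated. I release and retreat upward.

>>> {"name": "drive_tool", "arguments": {
  "rows": [
    [[0, 0, 0, 0, 0, 0, 0.4], [0, 0, 0, 0, 0, 0, 0.4], [0, 0, 0, 0, 0, 0, 0.4], [0, 0, 0, 0, 0, 0, 0.4], [0, 0, 0, 0, 0, 0.01, 0.4], [0, 0, 0, 0, 0, 0.03, 0.4], [0, 0, 0, 0, 0, 0.06, 0.4], [0, 0, 0, 0, 0, 0.06, 0.4], [0, 0, 0, 0, 0, 0.06, 0.4], [0, 0, 0, 0, 0, 0, 0.4]]
  ]
}}

```text
time: 30.12
eef_pos: [0.566, 0.053, 0.2183]
tool_rot: [[-0.862, 0.507, 0.01], [0.507, 0.862, -0.001], [-0.009, 0.004, -1.0]]
ft_force: [0.5, 0.2, 0.7]
opening: 0.034
gripper_force: 0.0
```

>>> {"name": "drive_tool", "arguments": {
  "rows": [
    [[0, 0, 0, 0.06, 0, 0, 0.4], [0, 0, 0, 0.06, 0, 0, 0.4], [0, 0, 0, 0, 0, 0, 0.4], [0, 0, 0, 0, 0, 0, 0.4], [0, 0, 0, 0, 0, 0, 0.4], [0, 0, 0, 0, 0, 0, 0.4], [0, 0, 0, 0, 0, 0, 0.4], [0, 0, 0, 0, 0, 0, 0.4], [0, 0, 0, 0, 0, 0, 0.4], [0, 0, 0, 0, 0, 0, 0.4]]
  ]
}}

```text
time: 30.95
eef_pos: [0.6226, 0.0531, 0.2117]
tool_rot: [[-0.862, 0.507, 0.0], [0.507, 0.862, -0.001], [-0.0, -0.001, -1.0]]
ft_force: [-0.4, -0.6, -0.1]
opening: 0.0341
gripper_force: 0.0
```

```bash
python3 look.py w16; python3 - <<'E'
from cloud import *; import pickle
o,p,d,P=pickle.load(open('w16.pkl','rb'))
X=cloud(o,d,P,(.5635,.053),.03,.04,.13); print(np.histogram(X[:,2],np.arange(.04,.131,.004)))
for lo,hi in [(.042,.047),(.092,.1),(.114,.125)]:
    Y=X[(X[:,2]>lo)&(X[:,2]<hi)]; Q=Y[:,:2].astype(np.float32)*1000
    print(lo,len(Y),Y[:,2].mean() if len(Y) else 0,Y[:,2].std() if len(Y) else 0,cv2.minAreaRect(Q) if len(Y)>4 else '')
p,d=eyes.capture("top"); cv2.imwrite("pics/top_end.png",cv2.resize(p[60:280,100:420],(800,550)))
E
```

```text
30.95 [0.6226 0.0531 0.2117] [[-0.862, 0.507, 0.0], [0.507, 0.862, -0.001], [-0.0, -0.001, -1.0]] [-0.36 -0.62 -0.07] 0.034080711446980744
(array([225, 139,   0,   0,   0,   0,   0,   0,   5,   3,  10,   6,   6,
       644, 515,  22,  16,  22,  24, 591, 295,   0]), array([0.04 , 0.044, 0.048, 0.052, 0.056, 0.06 , 0.064, 0.068, 0.072,
       0.076, 0.08 , 0.084, 0.088, 0.092, 0.096, 0.1  , 0.104, 0.108,
       0.112, 0.116, 0.12 , 0.124, 0.128]))
0.042 352 0.04385080332136803 0.0007387753951855901 ((560.5757446289062, 64.60678100585938), (55.101314544677734, 29.096315383911133), 9.433908462524414)
0.092 1159 0.09589228386205711 0.0008283613207964227 ((562.8683471679688, 52.88890838623047), (45.05952835083008, 43.03301239013672), 50.35920333862305)
0.114 892 0.11946368296548811 0.0010804756224578806 ((563.63427734375, 52.01576232910156), (14.196008682250977, 40.752986907958984), 59.2922248840332)
```

View pics/top_end.png

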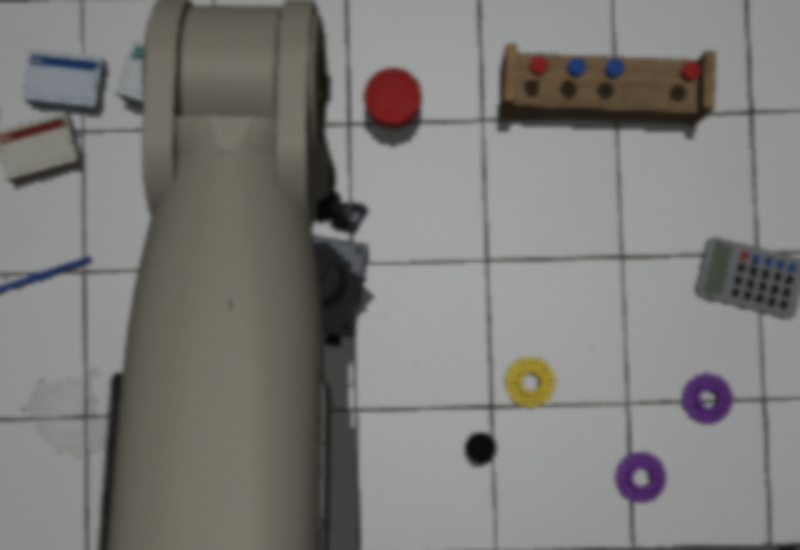

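Cap body top is at 96 mm and bar top at 120 mm, which is exactly seated (70+26, 70+50). The disc still reads 44 mm. The end picture shows the yellow ring (530,382), purple rings (707,398) and (640,477), and eyepiece (480,449) where they were. I hand in.

```bash
python3 -c "
from station import hand_in; print(hand_in())"
```

```text
the job is handed in; nothing more can be done
None
```

The spinner is loaded and handed in at about 31 s: support flat on the seat (disc top 44 mm), spacer on the hub (top 70 mm), and cap seated over the tongue (body top 96 mm). The cap went down without a turning search because I aligned it to the tongue angle measured from depth, and I felt no resistance. The last picture showed the yellow and purple look-alikes and the eyepiece in place, but the arm hid the bottle and matchbox; the gripper never went near either.

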